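# Take the brush rest off its track and put it away in the makeup drawer

### The arm

A 7-joint arm with a two-finger parallel gripper is mounted at the origin on the work surface. World frame = base frame: x ahead of the robot, y to its left, z up, the work surface at z = 0. Lengths are in m, angles in degrees, forces in N, time in s.
With the tool pointing down it reaches from about 0.425 to 0.875 m from the base axis. Payload 4.7 kg.
Tool frame: the origin (TCP) lies midway between the tips of the shut fingers; the grasp point (between the pads) lies 19 mm behind it; y points along the fingers, x is the direction in which the jaws open and shut, and the axes are right-handed (so a half turn about y gives the same grasp; the last joint's range is limited). The gripper opens to 87 mm and grips with 3 to 60 N. Pads are 19 mm wide; open, the fingers measure 117 mm over their backs; the gripper's body (75 mm by 190 mm) begins 51 mm behind the grasp point.
Start: joints at [-71.041, 18.392, -4.016, 83.108, 1.295, 78.541, -3.26], TCP at [0.203, 0.618, 0.223] pointing down, gripper open.
Joint ranges: [-163.93, 163.93], [-17.29, 119.83], [-79.2, 71.16], [3.27, 140.29], [-89.18, 269.18], [5.43, 117.66], [-154.24, 154.24]. Speed limits (degrees/s): [147.25, 147.25, 180, 180, 180, 180, 180].

### API

Orientations are given as [roll, pitch, yaw] about the fixed x, y, z axes, in that order (R = Rz(yaw) Ry(pitch) Rx(roll)).
In Python, from cell import env gives the robot as it stands.
- The arm moves only by the tool carry_out, never from a script. Its argument "targets" is a list of rows, each a list of 2 entries, a list of its own where there are three numbers: the shift along the tool's x, y, z in mm, then the turn, a rotation vector about the tool's x, y, z in degrees. A call has 1 to 12 rows; each row shifts and turns the commanded pose from where the row before left it, along the tool's axes as they then stand; what a row does not reach is not made up. A row lasts 1/10 s, in which the tool goes at most 50 mm and 8.59 degrees, less where a joint would pass 70% of its speed; a pose out of reach is approached as far as the arm can. A call with a gripper value outside its range is refused whole. "jaw" is the opening, from 0 (shut) to 1 (fully open), set as the call begins (left out, the last holds). The fingers move at their own pace and stop on an object; "squeeze" is the grip in N (left out, the last holds). Time passes only in rows, so rows that do not move let the fingers close. It gives the time, the measured TCP pose, the force and the opening at its end, in the units of the state.
- env.get_obs(): the state, without advancing time (a new reading comes with each control period).
- env.read_camera(name): name is "scene" or "top" or "wrist"; returns the picture (384x512x3 uint8, red, green, blue); there is no depth.
- env.get_calibration(name): a dict with "fx", "fy", "cx", "cy" (pixels), "R" (3x3) and "t" (3): a world point X has camera coordinates R X + t; the wrist camera has in their place "hand_eye" (4x4, takes a point from camera to tool coordinates, whose origin is the TCP and whose axes are the tool frame's). Camera axes: x right, y down, z forward; pixel columns grow to the right and rows downward; lengths in m; the calibration is good to about 2 mm. A picture is of the moment at which its call begins: read the wrist's pose just before it. get_calibration takes no time and is no camera call.
- env.sign_off(): hands the job in, once; it reports no verdict.
Trained networks look in the newest picture that a camera, given by its name, has taken for a name from the list of things; names that differ only in an ending like _2 or _b are one class to them, and where a whole thing is asked for, a point or a joint stands for the part that bears it (a point fixed in the world has none). Each returns a list of dicts, best first, with "p" (0 to 1); they miss things now and then, are a little off and sometimes report something else, mostly with a low value. They report only what shows in the picture. A call takes as long as a camera call.
- env.outline_of(camera, label): "mask" (384x512 bool, what is visible of it) and "xy" ([column, row] in pixels, amid what is visible of it).
The state is a dict: "time_s": time; "qpos": joint angles; "joint_velocities": joint speeds; "effort": joint torques, N m; "tool_pos": TCP position; "tool_rot": TCP orientation; "force": force on the tool from outside, world axes, zero at the start; "wrist_torque": the same for the moment, N m; "grip_width": finger opening in m.
Only numpy, scipy, OpenCV 4.12 (cv2) and the standard library are available. Lean on these libraries where they do the work, as an engineer would, in place of code of your own. Each camera call takes 0.05 s, during which the arm holds its last target.

### The job

Slide the forked brush rest along its track to the open end, lift it off and set it down standing upright in the open top drawer of the pink makeup unit, without dropping it. Then push that drawer fully shut. Leave everything else on the dressing table where it stands.

Things in the scene. Friction and masses are not known exactly. Their poses are not given: they have to be found in the camera images.
- stand: Fixed plywood stand with an aluminium T-track along its y. Origin on the table under the track's centre line; z up, +x away from the robot. Base 10 mm thick, x -35 to +85, y -200 to +130 mm. Track 46 mm wide, y -120 to +120, a stop at +y, OPEN at -y; floor at z 15 mm. Channel 38 mm wide and 8 high inside; lips z 23 to 27 mm leave a 12 mm slot.
- track_end (a point): Middle of the track's floor at its open end (stand 0, -120, 15 mm), axes as the stand's. The same flat floor strip, 46 mm wide, runs on 80 mm towards -y as a landing, so a part slid out does not drop. The rest's foot is clear of the track when its origin is more than 35 mm past this point towards -y.
- shelf_edge (a point): Middle of the lower front edge of the stand's fixed shelf (stand +5, +35, 132 mm), axes as the stand's. Shelf 80 (x) x 190 (y) x 10 mm, x +5 to +85, y -60 to +130, on two 18 mm square posts at x +73, y -50 and +120 mm. It overhangs the rest, so the gripper must lean back towards the robot (30 to 45 degrees, fingers pointing forward and down) under it.
- rest: Sliding brush rest, loose, about 130 g, 64 mm high; origin at the centre of its underside, axes as the stand's at the start, when it is captive in the track, on its floor. Foot 34 (x) x 70 (y) x 6 mm, 2 mm play under the lips; neck 8 x 60 mm to z 22; wooden fin 36 (x) x 14 (y) mm, z 21 to 49 mm: grip its y faces; two prongs 8 x 14 mm at x -14, +14, up to z 64 mm. Slides freely.
- unit: Fixed pink plastic makeup drawer unit, 180 (x) x 200 (y) x 175 mm high, origin at the centre of its underside, front face at x -90 mm, facing -x. Two drawers slide out along its -x. The top drawer's floor surface is at unit z 94 mm, the underside of the unit's top plate at z 170 mm: 76 mm of headroom when shut.
- top_drawer (a joint): Opening of the top drawer in m: 0 fully shut, 0.15 fully open; starts 0.115 to 0.145. Friction about 1 N, stays where it is left. It is shut by pushing its front along the unit's +x.
- bottom_drawer (a joint): Opening of the bottom drawer in m; starts and stays shut (0).
- drawer_floor (a point): Point on the top drawer's inner floor, moves with the drawer; axes as the unit's. Inner space x -85 to +81 mm, y -88 to +88 mm about this point; side and back walls rise 45 mm above it, the front panel 53 mm.
- drawer_front (a point): Centre of the outer face of the top drawer's plain front panel (6 mm thick, 196 mm wide, 58 mm high), 91 mm in front of and 24 mm above drawer_floor; axes as the unit's.
- vial: Bystander: empty stoppered amber glass attar vial, 42 mm diameter, 74 mm high, loose on the stand's shelf. Origin at its underside.
- compact: Bystander: closed round aluminium compact mirror, 76 mm diameter, 14 mm thick, lying in front of the stand. Origin at its underside.
- roller: Bystander: brown wooden bangle roller with bangles, 130 mm long (y), 65 mm deep, 99 mm high, at the back. Origin at its underside.
- jar: Bystander: white cream jar, 66 mm diameter, 50 mm high, left of the stand. Origin at its underside.
- brush: Bystander: wooden hairbrush lying bristles down, 190 mm long (y), 55 mm wide, 26 mm high, near the robot. Origin under its middle.
- comb: Bystander: flat wooden comb, 150 mm long (y), 35 mm wide, 5 mm thick, near the robot. Origin under its middle.
- pot: Bystander: small brass kajal pot, 40 mm diameter, 44 mm high, in front of the track's open end. Origin at its underside.

How it is judged (in metres and radians):
On the way, in this order (a step that is already met when the one before it is completed fails the run):
1. the rest has been slid out of the track's open end, still low over the landing (y of rest in the frame of stand below -0.153 m and z of rest in the frame of stand below 0.06 m).
2. the rest stands upright on the floor of the still open top drawer, let go (z of rest in the frame of drawer_floor between -0.008 and 0.008 m and x of rest in the frame of drawer_floor between -0.09 and 0.09 m and y of rest in the frame of drawer_floor between -0.09 and 0.09 m and angle between rest's own z axis and vertical below 0.15 rad and contact force between the fingers and rest below 0.05 N and value of joint top_drawer above 0.05 m), for 0.1 s.
At the end, for the whole second after the job is handed in: The top drawer is shut to within 6 mm, and the rest stands in it on its foot, within 0.15 rad of upright, origin within 8 mm of the floor's height and within 90 mm of drawer_floor along x and y, at rest (value of joint top_drawer below 0.006 m and z of rest in the frame of drawer_floor between -0.008 and 0.008 m and x of rest in the frame of drawer_floor between -0.09 and 0.09 m and y of rest in the frame of drawer_floor between -0.09 and 0.09 m and angle between rest's own z axis and vertical below 0.15 rad and linear speed of rest below 0.02 m/s); the robot touches nothing.
It fails at once if the rest was dropped: in free fall over the drawer with its foot more than 25 mm above the drawer's floor (contact force between rest and anything else below 0.02 N and horizontal distance between rest and drawer_floor below 0.11 m and z of rest in the frame of drawer_floor above 0.025 m).
It fails at once if the attar vial was knocked over or moved more than 40 mm (distance of vial from where it was at the start of the episode above 0.04 m or angle between vial's own z axis and vertical above 0.5 rad).
It fails at once if another thing on the table was moved more than 40 mm, or the bottom drawer opened more than 20 mm (distance of any of compact, roller, jar, brush, comb, pot from where it was at the start of the episode above 0.04 m or value of joint bottom_drawer above 0.02 m).
It also fails if it takes over 54 s, if anything falls off the work surface, if the arm or the gripper's body presses on something with over 40 N, if the wrist force passes 120 N, or if a joint passes its speed limit or range.

## Working session

There is one attempt and no reset: what is moved stays moved. The work goes in short steps, Python scripts to look and compute and a tool call to move; the robot and the scene stay as the last step left them, time stands still between calls to the robot, and variables do not carry over. Pictures are saved under pics/ and viewed, and the job is handed in when it is done.

Besides the shell and the picture viewer there is one more tool, called after ">>>" as name(argument=value, ...), one argument or row to a line, values as JSON. carry_out: Moves the arm, as the interface text tells. Its arguments: {"type":"object","properties":{"targets":{"type":"array","items":{"type":"array"}},"jaw":{"type":"number"},"squeeze":{"type":"number"}},"required":["targets"]}

```bash
ls; mkdir -p pics; python3 - <<'E'
from cell import env
import cv2, numpy as np
o=env.get_obs()
for k,v in o.items(): print(k,np.round(v,4).tolist() if not isinstance(v,float) else v)
for c in ("scene","top","wrist"):
    im=env.read_camera(c); cv2.imwrite(f"pics/a_{c}.png",im[:,:,::-1]); 
    cal=env.get_calibration(c); print(c,{k:np.round(v,4).tolist() for k,v in cal.items()})
E
```

```text
pics
time_s 0.0
qpos [-71.0416, 18.4398, -4.0173, 83.1751, 1.2962, 78.5416, -3.2598]
joint_velocities [-0.0989, 0.0238, 0.0649, -0.0271, 0.0164, 0.0586, 0.0097]
effort [-0.0005, -49.1282, -0.4041, -31.2536, -0.0638, 0.0436, 0.0002]
tool_pos [0.2023, 0.6171, 0.2215]
tool_rot [-90.0064, 0.1111, 71.8534]
force [0.2613, 0.5224, -0.1982]
wrist_torque [-0.0343, 0.0273, 0.015]
grip_width 0.08689261802618793
scene {'fx': 440.3924, 'fy': 440.3924, 'cx': 257.0252, 'cy': 189.8903, 'R': [[-0.7989, 0.6014, -0.0034], [0.5141, 0.68, -0.5228], [-0.3121, -0.4194, -0.8525]], 't': [0.4172, -0.2896, 1.4211]}
top {'fx': 378.7199, 'fy': 378.7199, 'cx': 252.9535, 'cy': 191.1304, 'R': [[-0.0143, -0.9998, 0.013], [-0.9968, 0.0132, -0.0786], [0.0784, -0.014, -0.9968]], 't': [0.1043, 0.5627, 1.105]}
wrist {'fx': 333.8583, 'fy': 333.8583, 'cx': 250.4316, 'cy': 190.9371, 'hand_eye': [[1.0, -0.0009, -0.0, 0.0001], [-0.0003, -0.3024, 0.9532, -0.1622], [-0.0009, -0.9532, -0.3024, 0.0818], [0.0, 0.0, 0.0, 1.0]]}
```

View pics/a_scene.png

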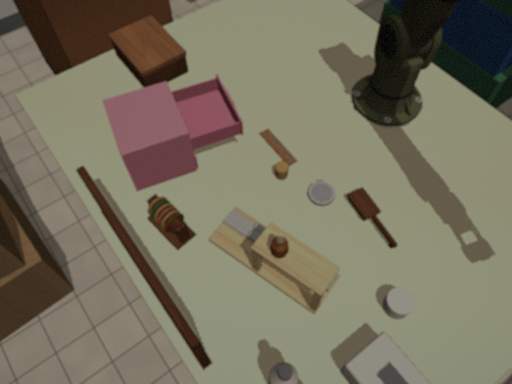

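View pics/a_top.png

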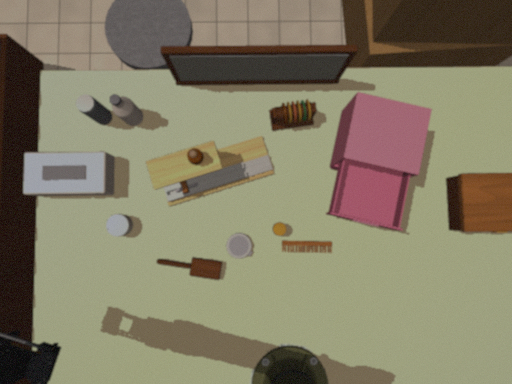

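View pics/a_wrist.png

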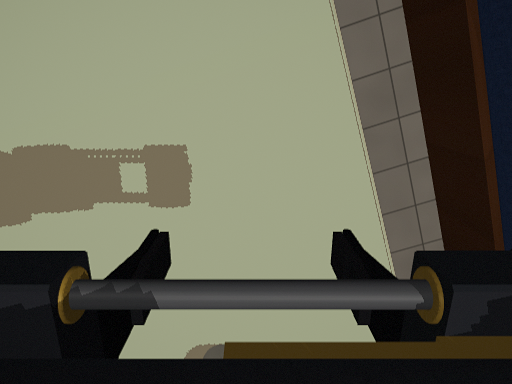

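```bash
cat > det.py <<'E'
from cell import env
import cv2, numpy as np, pickle
D={}
for c in ("scene","top"):
    im=env.read_camera(c); D[c,'im']=im; D[c,'cal']=env.get_calibration(c)
    vis=im.copy()
    for i,l in enumerate(["stand","rest","unit","top_drawer","vial","pot","compact"]):
        r=env.outline_of(c,l)
        D[c,l]=r
        print(c,l,[(round(x['p'],2),np.round(x['xy'],1).tolist(),int(x['mask'].sum())) for x in r[:3]])
        if r:
            cs,_=cv2.findContours(r[0]['mask'].astype(np.uint8),0,1)
            col=[(255,0,0),(0,255,0),(0,0,255),(255,255,0),(255,0,255),(0,255,255),(255,255,255)][i]
            cv2.drawContours(vis,cs,-1,col,1)
    crop=vis[120:220,120:440] if c=='top' else vis[70:320,90:350]
    s=2.5 if c=='top' else 2.3
    cv2.imwrite(f"pics/b_{c}.png",cv2.resize(crop,None,fx=s,fy=s)[:,:,::-1])
pickle.dump(D,open('D.pkl','wb'))
E
python3 det.py
```

```text
scene stand [(0.66, [277.5, 260.3], 5756)]
scene rest []
scene unit [(0.61, [166.6, 128.7], 9833)]
scene top_drawer [(0.55, [205.9, 113.5], 3204)]
scene vial [(0.58, [279.3, 244.0], 361), (0.52, [277.5, 259.7], 5935)]
scene pot [(0.52, [281.5, 170.9], 233)]
scene compact [(0.87, [324.2, 193.9], 542)]
top stand [(0.73, [210.8, 168.0], 4937)]
top rest [(0.62, [236.0, 244.3], 531)]
top unit [(0.76, [375.0, 158.2], 10107)]
top top_drawer [(0.97, [368.9, 196.8], 4271)]
top vial [(0.71, [193.8, 155.9], 223)]
top pot [(0.49, [281.4, 227.8], 146)]
top compact [(0.6, [238.7, 246.1], 522)]
```

View pics/b_scene.png

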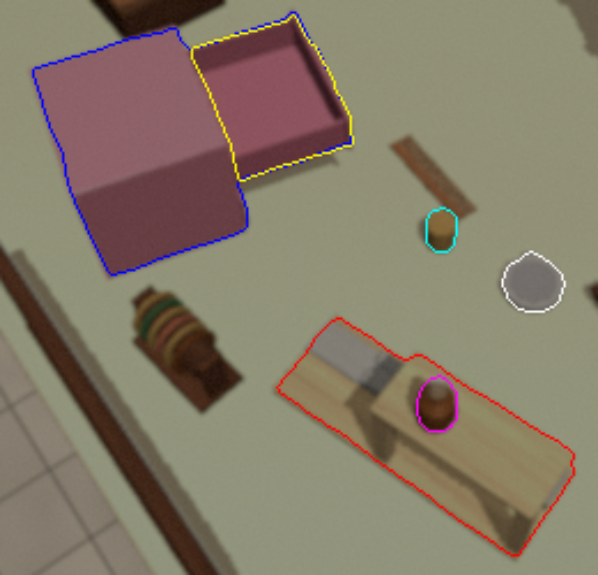

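View pics/b_top.png

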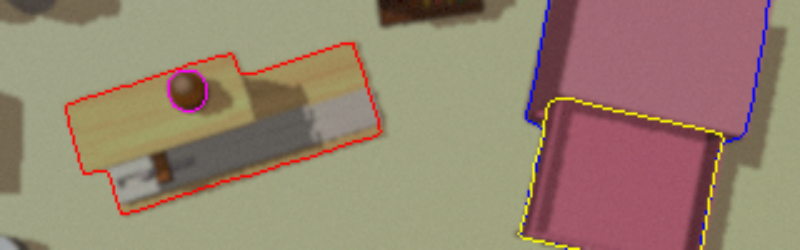

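```bash
cat > fit.py <<'E'
import cv2, numpy as np, pickle
from scipy.optimize import minimize
from scipy.ndimage import gaussian_filter
D=pickle.load(open('D.pkl','rb'))
def proj(c,P):
    k=D[c,'cal']; q=P@np.array(k['R']).T+np.array(k['t'])
    return np.c_[k['fx']*q[:,0]/q[:,2]+k['cx'],k['fy']*q[:,1]/q[:,2]+k['cy']]
def box(x0,x1,y0,y1,z0,z1):
    return np.array([[x,y,z] for x in(x0,x1) for y in (y0,y1) for z in (z0,z1)])/1000.
def place(P,p):
    c,s=np.cos(p[2]),np.sin(p[2]); Q=P.copy()
    Q[:,0]=c*P[:,0]-s*P[:,1]+p[0]; Q[:,1]=s*P[:,0]+c*P[:,1]+p[1]; return Q
def render(c,boxes,S=4):
    m=np.zeros((384*S,512*S),np.uint8)
    for b in boxes:
        h=cv2.convexHull(((proj(c,b)+.5)*S-.5).astype(np.float32))
        cv2.fillConvexPoly(m,np.round(h*16).astype(np.int32),1,shift=4)
    return cv2.resize(m.astype(np.float32),(512,384),interpolation=cv2.INTER_AREA)
stand=[box(-35,85,-200,130,0,10),box(-23,23,-200,-120,10,15),box(-23,23,-120,120,10,27),box(5,85,-60,130,132,142)]
def unitb(q): return [box(-90,90,-100,100,0,175)]+[box(-91-q+0,-85,-98,98,89,147) ]
def M(c,ls):
    m=np.zeros((384,512),bool)
    for l in ls:
        if D[c,l]: m|=D[c,l][0]['mask']
    return m.astype(np.float32)
def cost(boxes,ms):
    return sum(np.abs(render(c,boxes)-m).sum() for c,m in ms.items())
def run(f,x0,steps):
    best=None
    x=np.array(x0,float)
    for k in range(4):
        sim=np.vstack([x]+[x+np.eye(len(x))[i]*steps[i]*(.6**k)*(-1)**k for i in range(len(x))])
        r=minimize(f,x,method='Nelder-Mead',options=dict(initial_simplex=sim,xatol=1e-5,fatol=.05,maxiter=400)); x=r.x
    return r
if __name__=='__main__':
    for cams in (("scene","top"),("top",),("scene",)):
        ms={c:M(c,["stand","vial"]) if c=='top' else M(c,["stand"]) for c in cams}
        r=run(lambda p:cost([place(b,p) for b in stand],ms),[0.62,0.13,.2],[.03,.03,.1]); print('stand',cams,np.round(r.x,4),np.degrees(r.x[2]).round(2),r.fun)
        mu={c:M(c,["unit","top_drawer"]) for c in cams}
        ru=run(lambda p:cost([place(b,p) for b in unitb(p[3]*1000)],mu),[0.65,-.35,-.2,.13],[.03,.03,.1,.02]); print('unit',cams,np.round(ru.x,4),np.degrees(ru.x[2]).round(2),ru.fun)
        if len(cams)==2: pickle.dump((r.x,ru.x),open('fit.pkl','wb'))
E
python3 fit.py
```

```text
stand ('scene', 'top') [0.5947 0.2359 0.29  ] 16.61 944.0625
unit ('scene', 'top') [ 0.698  -0.2553 -0.2371  0.1462] -13.58 962.0625
stand ('top',) [0.595  0.2372 0.2917] 16.71 252.125
unit ('top',) [ 0.6981 -0.2533 -0.2381  0.1456] -13.64 465.75
stand ('scene',) [0.5929 0.2338 0.2826] 16.19 606.1875
unit ('scene',) [ 0.6975 -0.2582 -0.237   0.1473] -13.58 417.8125
```

```bash
python3 - <<'E'
from fit import *
s,u=pickle.load(open('fit.pkl','rb'))
rest=[box(-17,17,-35,35,15,21),box(-18,18,-7,7,36,64),box(-18,-10,-7,7,64,79),box(10,18,-7,7,64,79)]
for c in ('scene','top'):
    S=4
    im=cv2.resize(D[c,'im'],None,fx=S,fy=S,interpolation=cv2.INTER_CUBIC)
    def draw(b,p,col):
        P=proj(c,place(b,p)); P=((P+.5)*S-.5)
        for i in range(8):
            for j in range(i):
                if bin(i^j).count('1')==1: cv2.line(im,tuple(np.round(P[i]).astype(int).tolist()),tuple(np.round(P[j]).astype(int).tolist()),col,1)
    for b in stand: draw(b,s,(255,0,0))
    for b in unitb(u[3]*1000): draw(b,u,(0,0,255))
    r=dict(scene=((205,205),(345,310)),top=((140,130),(280,210)))[c]
    cr=im[r[0][1]*S:r[1][1]*S,r[0][0]*S:r[1][0]*S]
    cv2.imwrite(f'pics/c_{c}.png',cr[:,:,::-1])
    r=dict(scene=((95,70),(250,190)),top=((320,90),(435,230)))[c]
    cr=im[r[0][1]*S:r[1][1]*S,r[0][0]*S:r[1][0]*S]
    cv2.imwrite(f'pics/d_{c}.png',cr[:,:,::-1])
E
```

```text
(no output)
```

View pics/c_scene.png

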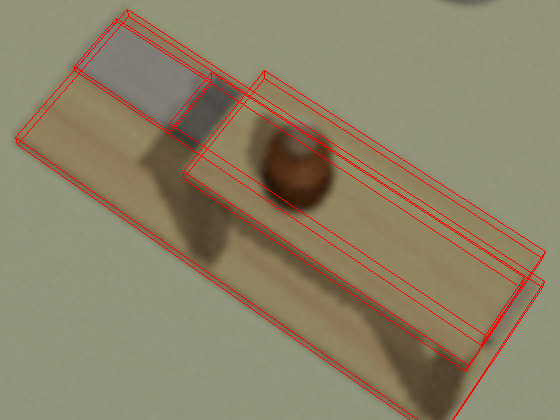

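View pics/c_top.png

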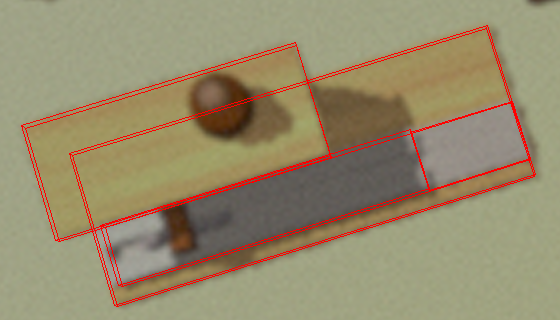

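View pics/d_scene.png

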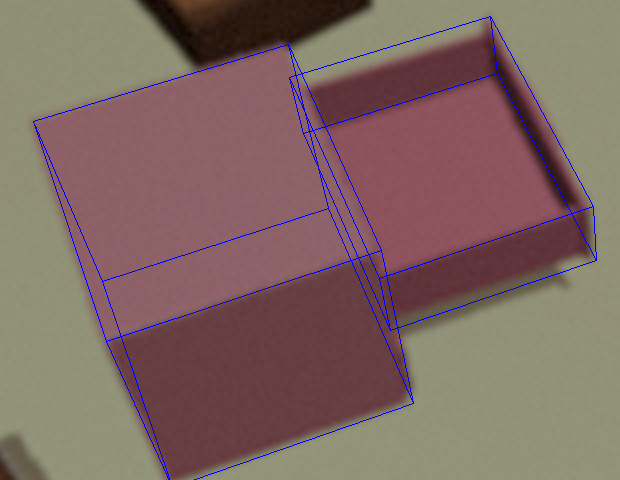

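View pics/d_top.png

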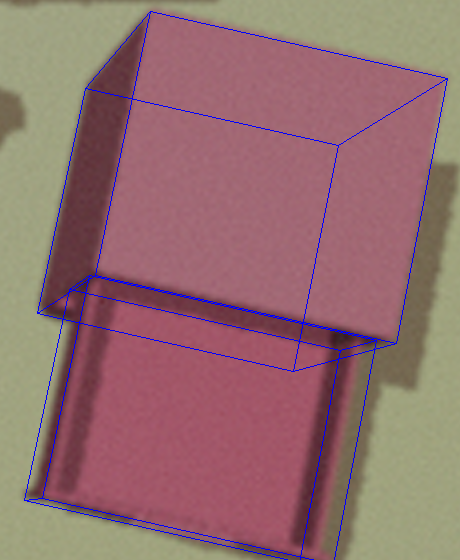

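```bash
cat > hlp.py <<'E'
import numpy as np, pickle
from cell import env
from scipy.spatial.transform import Rotation as Ro
s,u=pickle.load(open('fit.pkl','rb'))
def s2w(x,y,z):
    c,d=np.cos(s[2]),np.sin(s[2]); return np.array([c*x-d*y,d*x+c*y,z*1.0])/1000+[s[0],s[1],0]
def w2s(P):
    c,d=np.cos(s[2]),np.sin(s[2]); v=(np.array(P)-[s[0],s[1],0])*1000; return np.array([c*v[0]+d*v[1],-d*v[0]+c*v[1],v[2]])
def u2w(x,y,z):
    c,d=np.cos(u[2]),np.sin(u[2]); return np.array([c*x-d*y,d*x+c*y,z*1.0])/1000+[u[0],u[1],0]
def rot(yaw,lean): # yaw of tool x ; lean deg
    return Ro.from_euler('z',yaw,degrees=True)*Ro.from_euler('x',-90-lean,degrees=True)
def cur():
    o=env.get_obs(); return np.array(o['tool_pos']),Ro.from_euler('xyz',o['tool_rot'],degrees=True),o
def tcp_of_grasp(g,R): return np.array(g)+R.apply([0,.019,0])
def plan(p,R,p2,R2,n):
    rv=(R.inv()*R2).as_rotvec(degrees=True)/n
    for i in range(n):
        d=R.inv().apply((p2-p)/n)*1000
        print(np.round(d,1).tolist(),np.round(rv,2).tolist())
        R=R*Ro.from_rotvec(rv,degrees=True); p=p+(p2-p)/n
def pix2w(c,px,z):
    import pickle
    k=env.get_calibration(c); Rm=np.array(k['R']);t=np.array(k['t'])
    o=-Rm.T@t; d=Rm.T@np.array([(px[0]-k['cx'])/k['fx'],(px[1]-k['cy'])/k['fy'],1]); return o+d*(z-o[2])/d[2]
E
python3 - <<'E'
from hlp import *
for px in [(184,186),(185.5,189.5),(182.5,182.5)]: print(w2s(pix2w('top',px,.07)).round(1))
for n,px,z in [('jar',(119,225),.05),('pot',(280,229),.044),('compact',(239,246),.014),('vial',(193.5,156),.21)]:
    w=pix2w('top',px,z); print(n,w.round(3),w2s(w).round(0))
E
python3 - <<'E'
import cv2
im=cv2.imread('pics/a_top.png'); cv2.imwrite('pics/e.png',cv2.resize(im[165:210,150:230],None,fx=9,fy=9,interpolation=cv2.INTER_CUBIC))
E
```

```text
[-0.2 59.7 70. ]
[-11.   58.5  70. ]
[10.7 60.9 70. ]
jar [0.47  0.482 0.05 ] [-49. 272.  50.]
pot [0.451 0.02  0.044] [-199. -166.   44.]
compact [0.402 0.14  0.014] [-212.  -37.   14.]
vial [0.639 0.246 0.21 ] [ 45.  -3. 210.]
```

View pics/e.png

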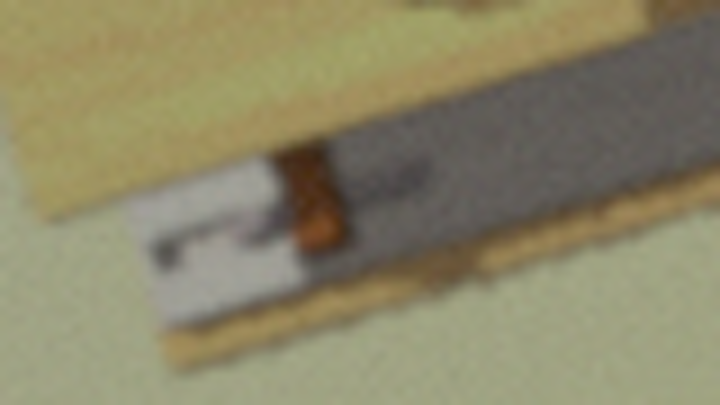

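```bash
python3 - <<'E'
from hlp import *
p,R,o=cur()
R2=rot(106.6,38); g=s2w(0,58,56); t=tcp_of_grasp(g,R2); pre=t-R2.apply([0,.12,0])
print(t,pre, R2.as_matrix().round(2).tolist())
plan(p,R,pre,R2,10)
E
```

```text
[0.58934972 0.29477887 0.0410278 ] [0.51854944 0.27367239 0.13558909] [[-0.29, 0.59, -0.76], [0.96, 0.18, -0.23], [0.0, -0.79, -0.62]]
[-22.8, 8.7, -40.7] [-3.68, -3.35, -1.15]
[-22.8, 9.7, -34.8] [-3.68, -3.35, -1.15]
[-22.5, 10.2, -29.5] [-3.68, -3.35, -1.15]
[-22.0, 10.4, -24.7] [-3.68, -3.35, -1.15]
[-21.2, 10.4, -20.4] [-3.68, -3.35, -1.15]
[-20.3, 10.0, -16.6] [-3.68, -3.35, -1.15]
[-19.3, 9.6, -13.2] [-3.68, -3.35, -1.15]
[-18.2, 9.0, -10.3] [-3.68, -3.35, -1.15]
[-17.0, 8.3, -7.8] [-3.68, -3.35, -1.15]
[-15.8, 7.5, -5.6] [-3.68, -3.35, -1.15]
```

```bash
python3 - <<'E'
t=open('hlp.py').read()
t=t.replace("    for i in range(n):\n        d=R.inv().apply((p2-p)/n)*1000","    st=(p2-p)/n\n    for i in range(n):\n        d=R.inv().apply(st)*1000").replace("; p=p+(p2-p)/n","")
open('hlp.py','w').write(t)
from hlp import *
p,R,o=cur()
R2=rot(106.6,38); g=s2w(0,58,56); t=tcp_of_grasp(g,R2); pre=t-R2.apply([0,.12,0])
plan(p,R,pre,R2,12)
E
```

```text
[-19.0, 7.3, -34.0] [-3.07, -2.79, -0.96]
[-20.8, 8.7, -32.6] [-3.07, -2.79, -0.96]
[-22.5, 10.0, -31.0] [-3.07, -2.79, -0.96]
[-24.1, 11.3, -29.3] [-3.07, -2.79, -0.96]
[-25.7, 12.4, -27.5] [-3.07, -2.79, -0.96]
[-27.2, 13.3, -25.5] [-3.07, -2.79, -0.96]
[-28.6, 14.2, -23.4] [-3.07, -2.79, -0.96]
[-30.0, 14.9, -21.2] [-3.07, -2.79, -0.96]
[-31.2, 15.4, -18.9] [-3.07, -2.79, -0.96]
[-32.3, 15.9, -16.5] [-3.07, -2.79, -0.96]
[-33.3, 16.1, -14.0] [-3.07, -2.79, -0.96]
[-34.2, 16.2, -11.5] [-3.07, -2.79, -0.96]
```

>>> carry_out(
  targets=[
    [[-19,7.3,-34],[-3.07,-2.79,-0.96]],
    [[-20.8,8.7,-32.6],[-3.07,-2.79,-0.96]],
    [[-22.5,10,-31],[-3.07,-2.79,-0.96]],
    [[-24.1,11.3,-29.3],[-3.07,-2.79,-0.96]],
    [[-25.7,12.4,-27.5],[-3.07,-2.79,-0.96]],
    [[-27.2,13.3,-25.5],[-3.07,-2.79,-0.96]],
    [[-28.6,14.2,-23.4],[-3.07,-2.79,-0.96]],
    [[-30,14.9,-21.2],[-3.07,-2.79,-0.96]],
    [[-31.2,15.4,-18.9],[-3.07,-2.79,-0.96]],
    [[-32.3,15.9,-16.5],[-3.07,-2.79,-0.96]],
    [[-33.3,16.1,-14],[-3.07,-2.79,-0.96]],
    [[-34.2,16.2,-11.5],[-3.07,-2.79,-0.96]],
  ],
  jaw=1,
)

```text
time_s: 2.15
tool_pos: [0.5195, 0.273, 0.1361]
tool_rot: [-128.2, 0.0, 106.8]
force: [1.4, 0.3, -0.4]
grip_width: 0.0869
```

>>> carry_out(
  targets=[
    [[0,0,0],[0,0,0]],
    [[0,0,0],[0,0,0]],
    [[0,0,0],[0,0,0]],
  ],
)

```text
time_s: 2.45
tool_pos: [0.5188, 0.2753, 0.1366]
tool_rot: [-128.1, -0.0, 106.7]
force: [-0.7, 0.4, 0.6]
grip_width: 0.0874
```

```bash
python3 - <<'E'
from hlp import *
import cv2
p,R,o=cur(); print(p,o['tool_rot'],o['qpos'],o['force'],o['time_s'])
im=env.read_camera('wrist'); cv2.imwrite('pics/f.png',im[:,:,::-1])
r=env.outline_of('wrist','rest'); print([(x['p'],x['xy'],x['mask'].sum()) for x in r])
R2=rot(106.6,38); g=s2w(0,58,56); t=tcp_of_grasp(g,R2)
# predicted pixel of fin and prong tops
k=env.get_calibration('wrist'); H=np.array(k['hand_eye'])
for q in [(0,58,15),(-18,58,79),(18,58,79),(-18,51,79),(-18,65,79),(-18,58,36),(0,120,27),(0,-120,15),(-23,-120,27),(-35,130,10),(-35,-200,10),(5,35,132),(5,-60,132),(5,130,132)]:
    w=s2w(*q); c=H[:3,:3].T@(R.inv().apply(w-p)-H[:3,3]); print(q,(k['fx']*c[0]/c[2]+k['cx']).round(1),(k['fy']*c[1]/c[2]+k['cy']).round(1))
plan(p,R,t-R2.apply([0,.03,0]),R2,3)
E
```

```text
[0.51882532 0.27528392 0.13657322] [-1.28095839e+02 -4.20241694e-02  1.06690899e+02] [-52.24739127  -8.05309511  12.57028224 131.73024194  38.76012205
  25.09009952  36.45434429] [-0.65534083  0.35585392  0.60821576] 2.45
[(0.77, [252.7, 172.8], np.int64(2110))]
(0, 58, 15) 249.8 150.4
(-18, 58, 79) 249.7 199.7
(18, 58, 79) 249.8 223.3
(-18, 51, 79) 240.2 199.7
(-18, 65, 79) 259.2 199.7
(-18, 58, 36) 249.7 155.2
(0, 120, 27) 320.8 160.8
(0, -120, 15) 50.3 150.4
(-23, -120, 27) 31.4 142.8
(-35, 130, 10) 338.1 117.2
(-35, -200, 10) -67.2 117.2
(5, 35, 132) 217.2 280.4
(5, -60, 132) 82.8 280.4
(5, 130, 132) 351.4 280.3
[-0.5, 30.1, 0.4] [0.03, 0.02, 0.03]
[-0.5, 30.1, 0.4] [0.03, 0.02, 0.03]
[-0.5, 30.1, 0.4] [0.03, 0.02, 0.03]
```

View pics/f.png

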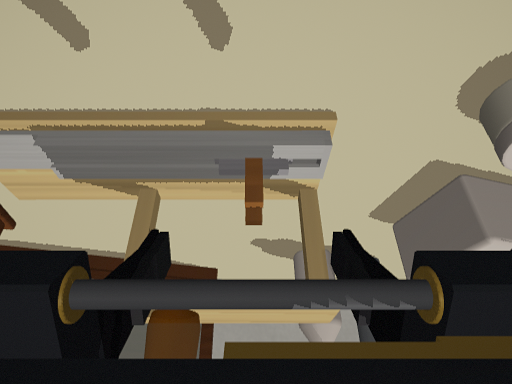

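>>> carry_out(
  targets=[
    [[0.5,30,0],[0,0,0]],
    [[0.5,30,0],[0,0,0]],
    [[0.5,30,0],[0,0,0]],
    [[0,0,0],[0,0,0]],
    [[0,0,0],[0,0,0]],
  ],
)

```text
time_s: 3.05
tool_pos: [0.571, 0.2918, 0.0643]
tool_rot: [-128.0, 0.1, 106.7]
force: [-0.6, -0.6, 0.3]
grip_width: 0.0872
```

```bash
python3 - <<'E'
from hlp import *
import cv2
p,R,o=cur(); print(p,o['tool_rot'],o['qpos'],o['force'],o['time_s'])
im=env.read_camera('wrist'); cv2.imwrite('pics/g.png',im[:,:,::-1])
R2=rot(106.6,38); g=s2w(0,60,56); t=tcp_of_grasp(g,R2)
plan(p,R,t,R2,2)
print('grasp now in stand',w2s(p-R.apply([0,.019,0])))
E
```

```text
[0.5710332  0.29182927 0.06433801] [-1.27967121e+02  7.10178171e-02  1.06694358e+02] [-50.41947086   6.34054596  14.67599474 128.4317619   48.8252054
  13.87083068  25.79215942] [-0.60288231 -0.57143091  0.32984476] 3.05
[-0.2, 14.8, -0.1] [-0.02, 0.06, 0.0]
[-0.2, 14.8, -0.1] [-0.02, 0.06, 0.0]
grasp now in stand [-18.38661262  60.41013041  79.31691175]
```

View pics/g.png

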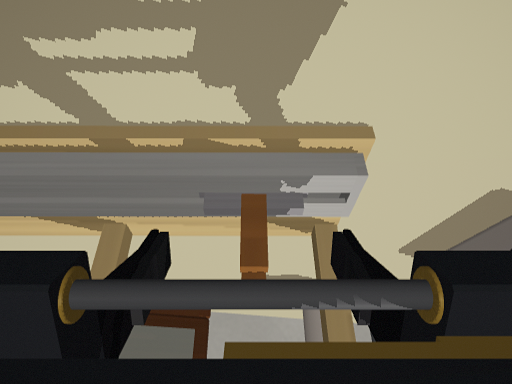

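>>> carry_out(
  targets=[
    [[0,15,0],[0,0,0]],
    [[0,14.6,0],[0,0,0]],
    [[0,0,0],[0,0,0]],
  ],
)

```text
time_s: 3.4
tool_pos: [0.5891, 0.297, 0.0422]
tool_rot: [-128.1, 0.0, 106.7]
force: [0.1, 0.3, 0.1]
grip_width: 0.0867
```

```bash
python3 - <<'E'
from hlp import *
import cv2
p,R,o=cur(); print(p,o['tool_rot'],o['qpos'],o['force'],o['time_s'])
im=env.read_camera('wrist'); cv2.imwrite('pics/h.png',im[:,:,::-1])
print('grasp now in stand',w2s(p-R.apply([0,.019,0])))
E
```

```text
[0.58905263 0.29696174 0.04224209] [-1.28085778e+02  1.75274684e-03  1.06664760e+02] [-51.4712741   10.95379523  17.01563355 126.91863907  53.91247657
  10.51159914  20.21301041] [0.06675685 0.33087454 0.1157915 ] 3.4
grasp now in stand [ 0.31706961 60.16390347 57.19676436]
```

View pics/h.png

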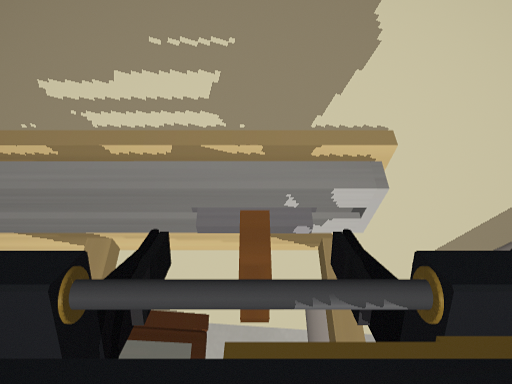

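>>> carry_out(
  targets=[
    [[0,0,0],[0,0,0]],
    [[0,0,0],[0,0,0]],
    [[0,0,0],[0,0,0]],
    [[0,0,0],[0,0,0]],
    [[0,0,0],[0,0,0]],
    [[0,0,0],[0,0,0]],
    [[0,0,0],[0,0,0]],
    [[0,0,0],[0,0,0]],
  ],
  jaw=0,
  squeeze=20,
)

```text
time_s: 4.25
tool_pos: [0.5894, 0.2976, 0.0422]
tool_rot: [-128.1, -0.1, 106.7]
force: [0.4, 2.0, 1.3]
grip_width: 0.0311
```

>>> carry_out(
  targets=[
    [[0,0,0],[0,0,0]],
    [[0,0,0],[0,0,0]],
    [[0,0,0],[0,0,0]],
    [[0,0,0],[0,0,0]],
  ],
)

```text
time_s: 4.65
tool_pos: [0.5901, 0.2951, 0.0421]
tool_rot: [-128.1, 0.1, 106.5]
force: [2.7, -3.0, 5.8]
grip_width: 0.0135
```

>>> carry_out(
  targets=[
    [[-10,0,0],[0,0,0]],
    [[-15,0,0],[0,0,0]],
    [[-15,0,0],[0,0,0]],
    [[-10,0,0],[0,0,0]],
    [[0,0,0],[0,0,0]],
  ],
)

```text
time_s: 5.15
tool_pos: [0.6039, 0.2486, 0.0421]
tool_rot: [-128.1, -0.1, 106.6]
force: [4.0, 0.6, 1.8]
grip_width: 0.0144
```

```bash
python3 - <<'E'
from hlp import *
p,R,o=cur(); print(p,o['tool_rot'],o['qpos'],o['force'],R.inv().apply(o['force']),o['wrist_torque'],o['time_s'])
print('grasp now in stand',w2s(p-R.apply([0,.019,0])))
E
```

```text
[0.60393164 0.24855356 0.0420682 ] [-1.28114718e+02 -7.57827379e-02  1.06603233e+02] [-41.39841696   9.76658908  13.12847098 128.14069434  47.88904817
   7.38305985  31.57737276] [4.04849142 0.582423   1.8107457 ] [-0.59629058  1.07214414 -4.3015397 ] [-0.12044579 -0.2971159  -0.09575525] 5.15
grasp now in stand [ 0.72590025  9.5147365  57.01694386]
```

>>> carry_out(
  targets=[
    [[-10,0,0],[0,0,0]],
    [[-10,0,0],[0,0,0]],
    [[-5,0,0],[0,0,0]],
    [[0,0,0],[0,0,0]],
  ],
)

```text
time_s: 5.55
tool_pos: [0.6107, 0.2259, 0.0421]
tool_rot: [-128.1, -0.1, 106.7]
force: [1.5, 2.3, 3.0]
grip_width: 0.0137
```

```bash
cat > st.py <<'E'
from hlp import *
p,R,o=cur(); print(p.round(4),np.round(o['tool_rot'],2),np.round(o['qpos'],1),np.round(o['force'],1),R.inv().apply(o['force']).round(1),o['grip_width'],o['time_s'])
print('grasp now in stand',w2s(p-R.apply([0,.019,0])).round(1))
E
python3 st.py
```

```text
[0.6107 0.2259 0.0421] [-1.2813e+02 -8.0000e-02  1.0670e+02] [-33.2   9.4   7.8 128.4  43.5   6.3  38.9] [1.5 2.3 3. ] [ 1.8 -1.  -3.5] 0.013692905522940148 5.55
grasp now in stand [  0.8 -14.1  57. ]
```

```bash
python3 - <<'E'
from hlp import *
p,R,o=cur()
R2=rot(106.6,32); g=s2w(-4,-14,57); plan(p,R,tcp_of_grasp(g,R2),R2,2)
E
```

```text
[0.0, -1.5, 2.9] [3.06, 0.02, 0.06]
[0.0, -1.4, 3.0] [3.06, 0.02, 0.06]
```

>>> carry_out(
  targets=[
    [[0,0,0],[0,0,0]],
    [[0,0,0],[0,0,0]],
    [[0,0,0],[0,0,0]],
  ],
  jaw=0.5,
)

```text
time_s: 5.85
tool_pos: [0.6109, 0.2251, 0.042]
tool_rot: [-128.1, -0.0, 106.7]
force: [3.4, 2.0, 3.8]
grip_width: 0.03
```

>>> carry_out(
  targets=[
    [[0,-1.5,3],[3.06,0,0]],
    [[0,-1.4,3],[3.06,0,0]],
    [[0,0,0],[0,0,0]],
  ],
)

```text
time_s: 6.15
tool_pos: [0.6069, 0.2236, 0.0422]
tool_rot: [-122.6, -0.0, 106.5]
force: [0.3, 4.0, 9.4]
grip_width: 0.0428
```

```bash
python3 st.py
```

```text
[0.6069 0.2236 0.0422] [-1.2264e+02 -1.0000e-02  1.0653e+02] [-16.6  10.2  -9.1 124.1  25.1  14.8  58.9] [0.3 4.  9.4] [ 3.8 -7.1 -6.2] 0.04278740986542634 6.15
grasp now in stand [ -2.  -15.2  58.2]
```

>>> carry_out(
  targets=[
    [[0,0,0],[0,0,0]],
    [[0,0,0],[0,0,0]],
  ],
)

```text
time_s: 6.35
tool_pos: [0.6069, 0.2236, 0.0422]
tool_rot: [-122.8, 0.0, 106.6]
force: [2.3, 1.8, 8.5]
grip_width: 0.0434
```

```bash
python3 st.py; python3 -c "
from cell import env
import cv2
for c in ('wrist','scene'): cv2.imwrite(f'pics/i_{c}.png',env.read_camera(c)[:,:,::-1])"
```

```text
[0.6069 0.2236 0.0422] [-1.2278e+02  4.0000e-02  1.0659e+02] [-16.9  10.1  -8.8 124.2  25.4  14.6  58.6] [2.3 1.8 8.5] [ 1.1 -5.7 -6.9] 0.043407439943708784 6.35
grasp now in stand [ -2.1 -15.2  58.1]
```

View pics/i_wrist.png

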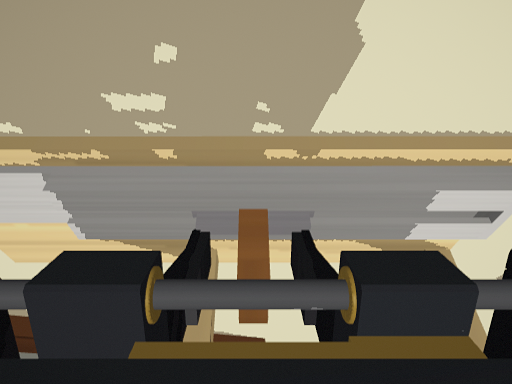

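View pics/i_scene.png

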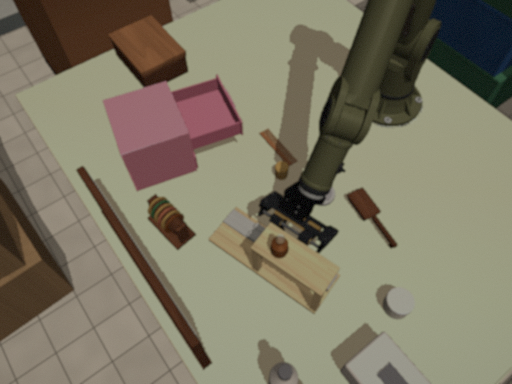

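>>> carry_out(
  targets=[
    [[0,-3,0],[0,0,0]],
    [[0,0,0],[0,0,0]],
    [[0,0,0],[0,0,0]],
  ],
)

```text
time_s: 6.75
tool_pos: [0.6029, 0.2213, 0.042]
tool_rot: [-122.4, 0.2, 106.5]
force: [-1.2, 0.2, 5.3]
grip_width: 0.0433
```

```bash
python3 st.py
```

```text
[0.6029 0.2213 0.042 ] [-122.4     0.15  106.54] [-16.7   9.8  -9.1 124.5  24.8  15.1  59.1] [-1.2  0.2  5.3] [ 0.5 -5.1 -1.9] 0.04333739017773211 6.75
grasp now in stand [ -6.5 -16.2  58. ]
```

```bash
python3 - <<'E'
from hlp import *
p,R,o=cur()
R2=rot(106.6,35); g=s2w(-8,-15,57); plan(p,R,tcp_of_grasp(g,R2),R2,2)
E
```

```text
[0.6, 0.0, 0.5] [-1.3, 0.02, -0.08]
[0.6, 0.0, 0.5] [-1.3, 0.02, -0.08]
```

>>> carry_out(
  targets=[
    [[0.5,0,1],[-1.3,0,0]],
    [[0.5,0,1],[-1.3,0,0]],
    [[0,0,0],[0,0,0]],
    [[0,0,0],[0,0,0]],
  ],
)

```text
time_s: 7.15
tool_pos: [0.6018, 0.2214, 0.0417]
tool_rot: [-125.1, 0.2, 106.5]
force: [-1.7, -1.6, 8.3]
grip_width: 0.0434
```

```bash
python3 st.py
```

```text
[0.6018 0.2214 0.0417] [-125.08    0.17  106.49] [-21.4   9.   -4.5 126.9  33.   11.2  50.4] [-1.7 -1.6  8.3] [-1.1 -7.9 -3.1] 0.04340419713700521 7.15
grasp now in stand [ -8.3 -15.9  57.3]
```

>>> carry_out(
  targets=[
    [[0,-3.3,-2.3],[0,0,0]],
    [[0,0,0],[0,0,0]],
    [[0,0,0],[0,0,0]],
    [[0,0,0],[0,0,0]],
  ],
)

```text
time_s: 7.55
tool_pos: [0.601, 0.2216, 0.0444]
tool_rot: [-125.0, 0.1, 106.5]
force: [0.7, 0.4, 0.0]
grip_width: 0.0434
```

```bash
python3 st.py;  python3 -c "
from cell import env
import cv2
im=env.read_camera('top'); cv2.imwrite('pics/j.png',cv2.resize(im[90:290,130:330,::-1],None,fx=3,fy=3,interpolation=cv2.INTER_CUBIC))"
```

```text
[0.601  0.2216 0.0444] [-124.95    0.15  106.53] [-20.6   8.7  -5.3 126.8  31.8  11.7  51.6] [0.7 0.4 0. ] [ 0.2  0.4 -0.6] 0.04342876681979541 7.55
grasp now in stand [ -9.  -15.4  60. ]
```

View pics/j.png

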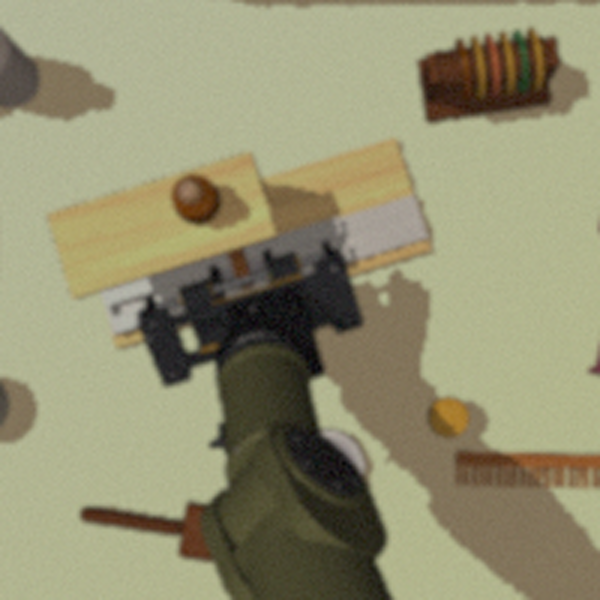

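>>> carry_out(
  targets=[
    [[0,1.5,-3.8],[0,0,0]],
    [[0,0,0],[0,0,0]],
    [[0,0,0],[0,0,0]],
  ],
)

```text
time_s: 7.9
tool_pos: [0.6059, 0.2233, 0.0466]
tool_rot: [-125.1, 0.1, 106.5]
force: [-0.7, 0.9, 0.1]
grip_width: 0.0436
```

```bash
python3 st.py
```

```text
[0.6059 0.2233 0.0466] [-1.2508e+02  1.2000e-01  1.0653e+02] [-20.3   9.   -5.6 126.1  31.3  11.9  52.2] [-0.7  0.9  0.1] [ 1.1 -0.3  0.3] 0.04357067976921099 7.9
grasp now in stand [ -3.8 -15.2  62.2]
```

>>> carry_out(
  targets=[
    [[0,0,0],[0,0,0]],
    [[0,0,0],[0,0,0]],
    [[0,0,0],[0,0,0]],
    [[0,0,0],[0,0,0]],
    [[0,0,0],[0,0,0]],
    [[0,0,0],[0,0,0]],
    [[0,0,0],[0,0,0]],
    [[0,0,0],[0,0,0]],
  ],
  jaw=0,
  squeeze=20,
)

```text
time_s: 8.7
tool_pos: [0.6056, 0.2233, 0.0466]
tool_rot: [-125.1, 0.1, 106.5]
force: [-0.8, 0.0, 1.3]
grip_width: 0.014
```

```bash
python3 st.py
```

```text
[0.6056 0.2233 0.0466] [-1.2508e+02  1.2000e-01  1.0655e+02] [-20.3   9.   -5.6 126.2  31.3  11.8  52.2] [-0.8  0.   1.3] [ 0.2 -1.5 -0.1] 0.01402190785552836 8.7
grasp now in stand [ -4.1 -15.1  62.2]
```

>>> carry_out(
  targets=[
    [[-10,0,0],[0,0,0]],
    [[-15,0,0],[0,0,0]],
    [[-15,0,0],[0,0,0]],
    [[-15,0,0],[0,0,0]],
    [[-10,0,0],[0,0,0]],
    [[0,0,0],[0,0,0]],
  ],
)

```text
time_s: 9.3
tool_pos: [0.6248, 0.1588, 0.0467]
tool_rot: [-125.1, 0.1, 106.3]
force: [1.0, -1.2, -1.1]
grip_width: 0.0134
```

```bash
python3 st.py
```

```text
[0.6248 0.1588 0.0467] [-1.2508e+02  1.2000e-01  1.0634e+02] [ -2.3   9.3 -15.2 126.   15.   10.3  75.9] [ 1.  -1.2 -1.1] [-1.4  1.3  0.1] 0.013390638184354452 9.3
grasp now in stand [ -4.1 -82.4  62.2]
```

>>> carry_out(
  targets=[
    [[-15,0,0],[0,0,0]],
    [[-15,0,0],[0,0,0]],
    [[-15,0,0],[0,0,0]],
    [[-15,0,0],[0,0,0]],
    [[-10,0,0],[0,0,0]],
    [[-10,0,0],[0,0,0]],
    [[0,0,0],[0,0,0]],
    [[0,0,0],[0,0,0]],
  ],
)

```text
time_s: 10.1
tool_pos: [0.6467, 0.0846, 0.0466]
tool_rot: [-125.0, 0.1, 106.5]
force: [-0.6, 0.1, -0.4]
grip_width: 0.014
```

```bash
python3 st.py;  python3 -c "
from cell import env
import cv2
im=env.read_camera('top'); cv2.imwrite('pics/k.png',cv2.resize(im[110:270,170:440,::-1],None,fx=2.9,fy=2.9,interpolation=cv2.INTER_CUBIC))
cv2.imwrite('pics/kw.png',env.read_camera('wrist')[:,:,::-1])"
```

```text
[0.6467 0.0846 0.0466] [-1.2504e+02  1.1000e-01  1.0654e+02] [ 21.5  11.9 -29.7 124.1  -0.7  10.9 101.4] [-0.6  0.1 -0.4] [0.3 0.1 0.7] 0.013971722437214005 10.1
grasp now in stand [  -4.4 -159.8   62.2]
```

View pics/k.png

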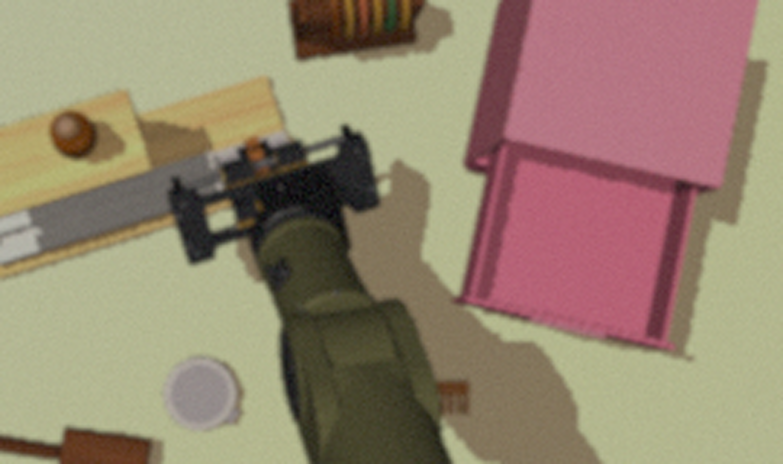

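View pics/kw.png

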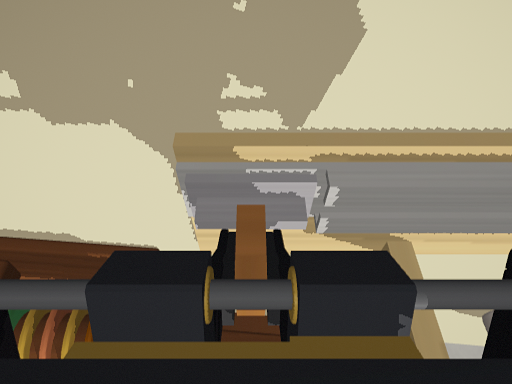

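```bash
python3 - <<'E'
from hlp import *
p,R,o=cur()
A=tcp_of_grasp([0.57,0.0,0.212],R)
p1=p+[0,0,.012]
print('up');plan(p,R,p1,R,1)
print('A');plan(p1,R,A,R,6)
R2=rot(76.4,35); B=tcp_of_grasp(u2w(-139,0,212),R2); print(B)
print('B');plan(A,R,B,R2,9)
E
```

```text
up
[-0.0, -9.8, -6.9] [0.0, 0.0, 0.0]
A
[-10.0, -27.1, -1.3] [0.0, 0.0, 0.0]
[-10.0, -27.1, -1.3] [0.0, 0.0, 0.0]
[-10.0, -27.1, -1.3] [0.0, 0.0, 0.0]
[-10.0, -27.1, -1.3] [0.0, 0.0, 0.0]
[-10.0, -27.1, -1.3] [0.0, 0.0, 0.0]
[-10.0, -27.1, -1.3] [0.0, 0.0, 0.0]
[ 0.57350901 -0.22522574  0.19643611]
B
[-24.1, -4.5, 6.6] [0.01, 2.76, 1.92]
[-24.5, -3.7, 5.4] [0.01, 2.76, 1.92]
[-24.9, -2.9, 4.2] [0.01, 2.76, 1.92]
[-25.1, -2.1, 3.0] [0.01, 2.76, 1.92]
[-25.3, -1.2, 1.8] [0.01, 2.76, 1.92]
[-25.4, -0.4, 0.6] [0.01, 2.76, 1.92]
[-25.4, 0.5, -0.6] [0.01, 2.76, 1.92]
[-25.3, 1.3, -1.9] [0.01, 2.76, 1.92]
[-25.1, 2.2, -3.1] [0.01, 2.76, 1.92]
```

>>> carry_out(
  targets=[
    [[0,-4.9,-3.4],[0,0,0]],
    [[0,-4.9,-3.5],[0,0,0]],
    [[-5,-13.5,-0.7],[0,0,0]],
    [[-10,-27,-1.3],[0,0,0]],
    [[-10,-27,-1.3],[0,0,0]],
    [[-10,-27,-1.3],[0,0,0]],
    [[-10,-27,-1.3],[0,0,0]],
    [[-10,-27,-1.3],[0,0,0]],
    [[-5,-13.5,-0.7],[0,0,0]],
    [[0,0,0],[0,0,0]],
  ],
  squeeze=25,
)

```text
time_s: 11.2
tool_pos: [0.5819, 0.001, 0.1991]
tool_rot: [-125.3, 0.4, 106.4]
force: [-0.1, -0.1, -1.4]
grip_width: 0.0136
```

```bash
python3 st.py;  python3 -c "
from cell import env
import cv2
cv2.imwrite('pics/lw.png',env.read_camera('wrist')[:,:,::-1])"
```

```text
[0.5819 0.001  0.1991] [-125.29    0.36  106.43] [ 42.8 -11.5 -34.  123.8 -33.9  37.1 136.1] [-0.1 -0.1 -1.4] [-0.1  1.1  0.9] 0.013596875290819207 11.2
grasp now in stand [ -90.5 -221.2  214.6]
```

View pics/lw.png

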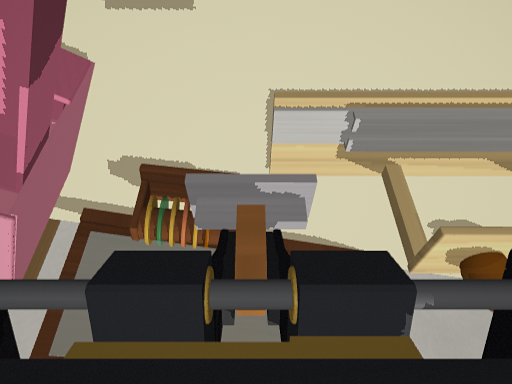

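>>> carry_out(
  targets=[
    [[-10,-2,3],[0,2.76,1.92]],
    [[-24.5,-3.7,5.4],[0,2.76,1.92]],
    [[-24.9,-2.9,4.2],[0,2.76,1.92]],
    [[-25,-2.1,3],[0,2.76,1.92]],
    [[0,0,0],[0,0,0]],
  ],
)

```text
time_s: 11.75
tool_pos: [0.5775, -0.0855, 0.1947]
tool_rot: [-125.0, 0.0, 93.0]
force: [0.1, 0.2, -1.3]
grip_width: 0.0138
```

```bash
python3 st.py; python3 - <<'E'
from hlp import *
p,R,o=cur()
R2=rot(76.4,35); B=tcp_of_grasp(u2w(-139,0,212),R2)
plan(p,R,B,R2,7)
E
```

```text
[ 0.5775 -0.0855  0.1947] [-1.2502e+02  3.0000e-02  9.2960e+01] [ 48.6 -11.7 -33.8 124.3 -28.7  34.4 125.8] [ 0.1  0.2 -1.3] [0.2 1.1 0.6] 0.013810553590817449 11.75
grasp now in stand [-119.  -300.4  210.3]
[-19.9, -1.1, 1.2] [0.0, 1.94, 1.35]
[-20.0, -0.6, 0.5] [0.0, 1.94, 1.35]
[-20.0, -0.2, -0.2] [0.0, 1.94, 1.35]
[-20.0, 0.3, -0.9] [0.0, 1.94, 1.35]
[-19.9, 0.8, -1.5] [0.0, 1.94, 1.35]
[-19.8, 1.2, -2.2] [0.0, 1.94, 1.35]
[-19.7, 1.7, -2.9] [0.0, 1.94, 1.35]
```

>>> carry_out(
  targets=[
    [[-19.9,-1.1,1.2],[0,1.94,1.35]],
    [[-20,-0.6,0.5],[0,1.94,1.35]],
    [[-20,-0.2,-0.2],[0,1.94,1.35]],
    [[-20,0.3,-0.9],[0,1.94,1.35]],
    [[-19.9,0.8,-1.5],[0,1.94,1.35]],
    [[-19.8,1.2,-2.2],[0,1.94,1.35]],
    [[-19.7,1.7,-2.9],[0,1.94,1.35]],
    [[0,0,0],[0,0,0]],
    [[0,0,0],[0,0,0]],
  ],
)

```text
time_s: 12.65
tool_pos: [0.5741, -0.2243, 0.1975]
tool_rot: [-125.1, -0.1, 76.5]
force: [-0.6, -0.2, -1.3]
grip_width: 0.0141
```

```bash
python3 st.py; python3 - <<'E'
from hlp import *
import cv2
p,R,o=cur()
cv2.imwrite('pics/mw.png',env.read_camera('wrist')[:,:,::-1])
im=env.read_camera('scene');cv2.imwrite('pics/ms.png',cv2.resize(im[60:220,80:300,::-1],None,fx=3.3,fy=3.3,interpolation=cv2.INTER_CUBIC))
R2=rot(76.4,35); B=tcp_of_grasp(u2w(-139,0,94+47.2),R2)
print((p-B).round(4)); plan(p,R,B,R2,4)
E
```

```text
[ 0.5741 -0.2243  0.1975] [-1.2507e+02 -6.0000e-02  7.6520e+01] [ 57.4  -7.3 -33.1 120.9 -18.5  31.6 112.7] [-0.6 -0.2 -1.3] [-0.3  0.8  1.2] 0.014093288219841684 12.65
grasp now in stand [-160.8 -429.6  213.1]
[0.0006 0.0009 0.0719]
[-0.3, 14.7, 10.4] [0.02, 0.02, 0.03]
[-0.3, 14.7, 10.4] [0.02, 0.02, 0.03]
[-0.3, 14.7, 10.4] [0.02, 0.02, 0.03]
[-0.3, 14.7, 10.4] [0.02, 0.02, 0.03]
```

View pics/mw.png

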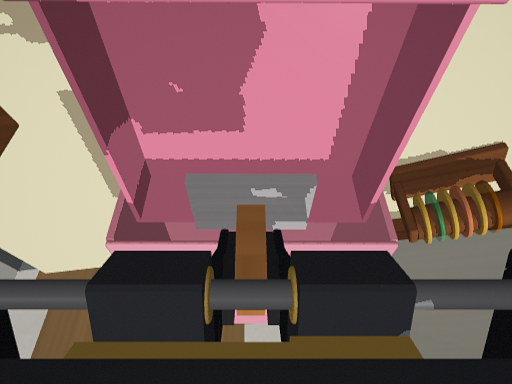

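View pics/ms.png

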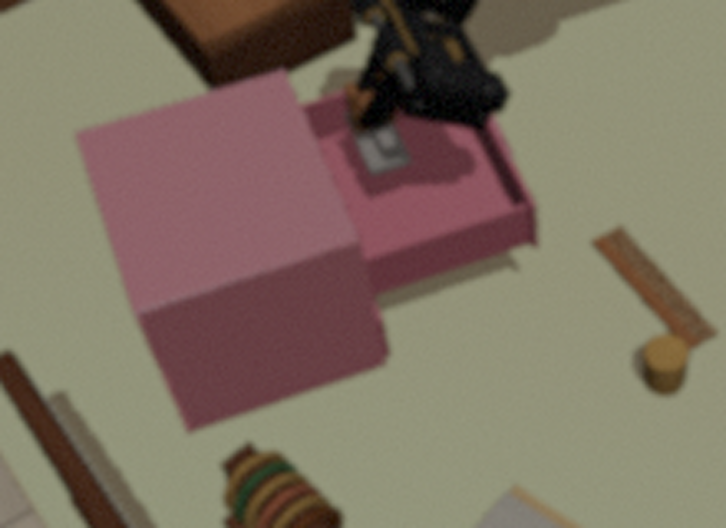

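```bash
cat > wp.py <<'E'
from hlp import *
def wproj(w,p,R):
    k=env.get_calibration('wrist'); H=np.array(k['hand_eye'])
    c=H[:3,:3].T@(R.inv().apply(w-p)-H[:3,3]); return np.array([k['fx']*c[0]/c[2]+k['cx'],k['fy']*c[1]/c[2]+k['cy'],c[2]])
E
python3 - <<'E'
from wp import *
p,R,o=cur()
Q=143
for n,q in dict(topfrontL=(-90,100,175),topfrontR=(-90,-100,175),topbackL=(90,100,175),frontpanelL=(-85-Q,98,147),fpR=(-85-Q,-98,147),floorFL=(-85-Q,88,94),floorFR=(-85-Q,-88,94),wallL=(-90,88,139),floorL90=(-90,88,94),botL=(-90,100,0)).items():
    print(n,wproj(u2w(*q),p,R).round(2))
E
```

```text
topfrontL [3.9744e+02 2.4259e+02 2.2000e-01]
topfrontR [9.7130e+01 2.4244e+02 2.2000e-01]
topbackL [339.5  322.01   0.37]
frontpanelL [4.9816e+02 7.0500e+00 1.3000e-01]
fpR [-6.83  5.94  0.13]
floorFL [ 4.2834e+02 -4.3390e+01  1.6000e-01]
floorFR [ 64.99 -44.33   0.16]
wallL [3.6790e+02 1.9886e+02 2.4000e-01]
floorL90 [3.5606e+02 1.5409e+02 2.7000e-01]
botL [3.4984e+02 8.4570e+01 3.3000e-01]
```

>>> carry_out(
  targets=[
    [[0,14.5,10.2],[0,0,0]],
    [[0,14.5,10.2],[0,0,0]],
    [[0,14.5,10.2],[0,0,0]],
    [[0,8.2,5.7],[0,0,0]],
    [[0,4.1,2.9],[0,0,0]],
    [[0,0,0],[0,0,0]],
    [[0,0,0],[0,0,0]],
  ],
)

```text
time_s: 13.45
tool_pos: [0.5749, -0.2242, 0.1306]
tool_rot: [-125.2, 0.0, 76.6]
force: [0.1, -0.5, -0.5]
grip_width: 0.0137
```

```bash
python3 st.py; python3 - <<'E'
from hlp import *
import cv2
p,R,o=cur()
cv2.imwrite('pics/nw.png',env.read_camera('wrist')[:,:,::-1])
R2=rot(76.4,35); B=tcp_of_grasp(u2w(-139,0,94+47.2),R2)
print((p-B).round(4)); plan(p,R,B,R2,1)
E
```

```text
[ 0.5749 -0.2242  0.1306] [-125.18    0.     76.55] [ 57.   -1.5 -34.6 125.1 -15.8  22.1 111.6] [ 0.1 -0.5 -0.5] [-0.4  0.5  0.1] 0.013746577612403915 13.45
grasp now in stand [-160.  -429.7  146.1]
[0.0014 0.001  0.0049]
[-1.3, 3.4, 3.7] [0.18, 0.13, 0.09]
```

View pics/nw.png

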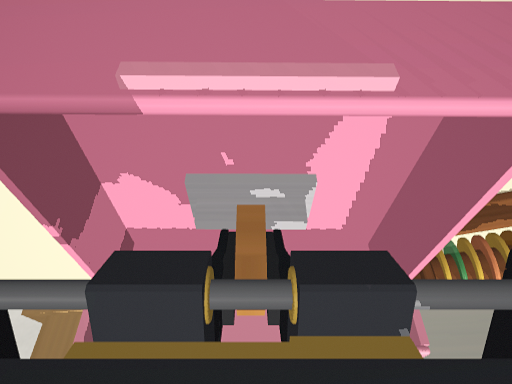

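>>> carry_out(
  targets=[
    [[0,1.2,0.9],[0,0,0]],
    [[0,1.2,0.9],[0,0,0]],
    [[0,0,0],[0,0,0]],
  ],
)

```text
time_s: 13.8
tool_pos: [0.5741, -0.2241, 0.1266]
tool_rot: [-125.1, -0.0, 76.5]
force: [-0.6, -0.4, -1.4]
grip_width: 0.0137
```

>>> carry_out(
  targets=[
    [[0,0.8,0.6],[0,0,0]],
    [[0,0,0],[0,0,0]],
  ],
)

```text
time_s: 14.0
tool_pos: [0.5742, -0.2241, 0.1257]
tool_rot: [-125.1, -0.0, 76.5]
force: [-0.2, 0.6, -1.1]
grip_width: 0.014
```

>>> carry_out(
  targets=[
    [[0,0.8,0.6],[0,0,0]],
    [[0,0,0],[0,0,0]],
  ],
)

```text
time_s: 14.2
tool_pos: [0.575, -0.2243, 0.1256]
tool_rot: [-125.2, 0.0, 76.5]
force: [0.5, 0.7, 1.7]
grip_width: 0.0139
```

>>> carry_out(
  targets=[
    [[0,0.8,0.6],[0,0,0]],
    [[0,0,0],[0,0,0]],
  ],
)

```text
time_s: 14.4
tool_pos: [0.5758, -0.2245, 0.1256]
tool_rot: [-125.3, 0.0, 76.5]
force: [0.8, 1.3, 4.7]
grip_width: 0.0139
```

>>> carry_out(
  targets=[
    [[0,-0.8,-0.6],[0,0,0]],
    [[0,0,0],[0,0,0]],
  ],
)

```text
time_s: 14.6
tool_pos: [0.5749, -0.2243, 0.1256]
tool_rot: [-125.2, 0.0, 76.5]
force: [-0.4, 0.3, 4.6]
grip_width: 0.0142
```

>>> carry_out(
  targets=[
    [[0,0,0],[0,0,0]],
    [[0,0,0],[0,0,0]],
    [[0,0,0],[0,0,0]],
    [[0,0,0],[0,0,0]],
    [[0,0,0],[0,0,0]],
  ],
  jaw=0.5,
)

```text
time_s: 15.1
tool_pos: [0.5739, -0.224, 0.1243]
tool_rot: [-125.1, -0.0, 76.5]
force: [0.7, -0.6, -0.1]
grip_width: 0.0411
```

```bash
python3 st.py; python3 - <<'E'
from hlp import *
import cv2
cv2.imwrite('pics/ow.png',env.read_camera('wrist')[:,:,::-1])
E
```

```text
[ 0.5739 -0.224   0.1243] [-1.2507e+02 -3.0000e-02  7.6540e+01] [ 57.   -1.  -34.7 125.4 -15.5  21.4 111.4] [ 0.7 -0.6 -0.1] [-0.4  0.6 -0.6] 0.041140952690325076 15.1
grasp now in stand [-160.9 -429.2  139.9]
```

View pics/ow.png

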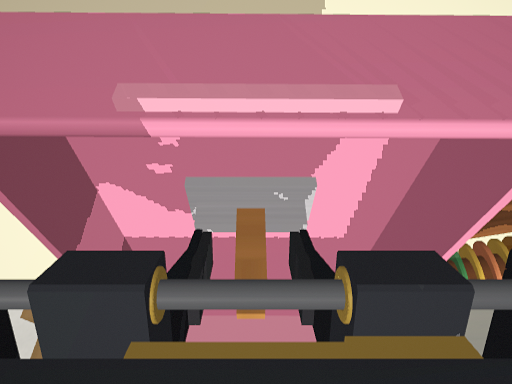

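>>> carry_out(
  targets=[
    [[0,-10,0],[0,0,0]],
    [[0,-25,0],[0,0,0]],
    [[0,-35,0],[0,0,0]],
    [[0,-30,0],[0,0,0]],
    [[0,0,0],[0,0,0]],
  ],
)

```text
time_s: 15.65
tool_pos: [0.5187, -0.2119, 0.2109]
tool_rot: [-125.5, 0.2, 76.5]
force: [0.0, 0.1, -0.2]
grip_width: 0.0433
```

```bash
python3 st.py; python3 - <<'E'
from hlp import *
import cv2
p,R,o=cur()
cv2.imwrite('pics/pw.png',env.read_camera('wrist')[:,:,::-1])
R2=rot(76.4,8); B=u2w(-268,0,205)
print(B); plan(p,R,B,R2,5)
C=u2w(-268,0,122); plan(B,R2,C,R2,4)
E
```

```text
[ 0.5187 -0.2119  0.2109] [-125.46    0.19   76.47] [ 56.9 -16.8 -28.7 126.5 -26.9  36.  120.7] [ 0.   0.1 -0.2] [0.1 0.2 0.1] 0.043327253383608454 15.65
grasp now in stand [-210.4 -401.7  226.4]
[ 0.43752447 -0.19236783  0.205     ]
[-0.0, -8.7, 14.3] [5.49, 0.03, -0.03]
[-0.0, -7.3, 15.1] [5.49, 0.03, -0.03]
[-0.0, -5.8, 15.7] [5.49, 0.03, -0.03]
[-0.0, -4.3, 16.2] [5.49, 0.03, -0.03]
[-0.0, -2.8, 16.5] [5.49, 0.03, -0.03]
[0.0, 20.5, 2.9] [0.0, 0.0, 0.0]
[0.0, 20.5, 2.9] [0.0, 0.0, 0.0]
[0.0, 20.5, 2.9] [0.0, 0.0, 0.0]
[0.0, 20.5, 2.9] [0.0, 0.0, 0.0]
```

View pics/pw.png

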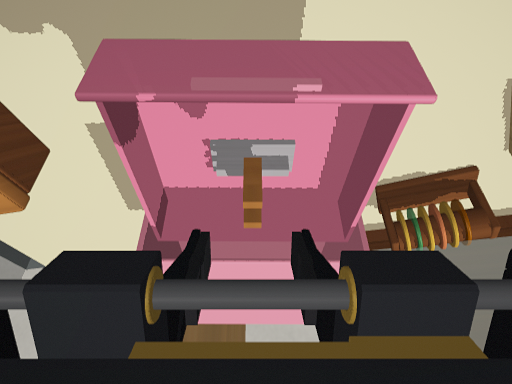

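>>> carry_out(
  targets=[
    [[0,0,0],[7,0,0]],
    [[0,0,0],[7,0,0]],
    [[0,0,0],[7,0,0]],
    [[0,-1,20],[6.4,0,0]],
    [[0,-2,25],[0,0,0]],
    [[0,-2,25],[0,0,0]],
    [[0,0,8],[0,0,0]],
    [[0,0,0],[0,0,0]],
  ],
  jaw=0,
)

```text
time_s: 16.5
tool_pos: [0.442, -0.1927, 0.1978]
tool_rot: [-97.6, 0.0, 76.5]
force: [0.9, -0.1, -0.0]
grip_width: 0.0009
```

```bash
python3 st.py; python3 - <<'E'
from hlp import *
import cv2
p,R,o=cur()
cv2.imwrite('pics/qw.png',env.read_camera('wrist')[:,:,::-1])
R2=rot(76.4,8); 
C=u2w(-268,0,122); plan(p,R,C,R2,5)
E
```

```text
[ 0.442  -0.1927  0.1978] [-97.65   0.    76.51] [ 63.9  -7.3 -39.2 112.9  -6.7  65.4 103.6] [ 0.9 -0.1 -0. ] [ 0.1  0.1 -0.9] 0.0008862220770729812 16.5
grasp now in stand [-271.  -365.7  216.7]
[-0.2, 14.9, 2.9] [-0.07, 0.02, 0.0]
[-0.2, 14.9, 2.9] [-0.07, 0.02, 0.0]
[-0.2, 14.9, 2.9] [-0.07, 0.02, 0.0]
[-0.2, 14.9, 3.0] [-0.07, 0.02, 0.0]
[-0.2, 14.9, 3.0] [-0.07, 0.02, 0.0]
```

View pics/qw.png

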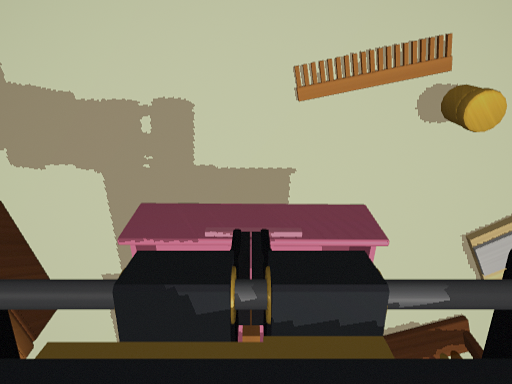

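```bash
python3 - <<'E'
from wp import *
p,R,o=cur()
print('tcp',wproj(p,p,R).round(1))
for Q in (130,136,143):
    print(Q,[wproj(u2w(-91-Q,y,z),p,R).round(1).tolist()[:2] for y,z in ((98,147),(-98,147),(0,147),(98,89),(-98,89))])
E
```

```text
tcp [2.506e+02 2.449e+02 2.000e-01]
130 [[383.6, 252.1], [114.8, 251.9], [249.3, 252.0], [360.0, 213.3], [138.9, 213.1]]
136 [[385.1, 245.3], [113.4, 245.0], [249.3, 245.2], [361.0, 207.3], [137.9, 207.1]]
143 [[386.8, 237.1], [111.7, 236.8], [249.3, 237.0], [362.2, 200.2], [136.7, 200.0]]
```

>>> carry_out(
  targets=[
    [[0,15,3],[0,0,0]],
    [[0,15,3],[0,0,0]],
    [[0,15,3],[0,0,0]],
    [[0,15,2.5],[0,0,0]],
    [[0,15,2],[0,0,0]],
    [[0,0,0],[0,0,0]],
  ],
)

```text
time_s: 17.15
tool_pos: [0.4392, -0.191, 0.1209]
tool_rot: [-97.6, -0.1, 76.6]
force: [-1.3, -0.3, -0.9]
grip_width: 0.0005
```

```bash
python3 st.py; python3 - <<'E'
from hlp import *
import cv2
p,R,o=cur()
im=env.read_camera('scene');cv2.imwrite('pics/rs.png',cv2.resize(im[60:220,80:300,::-1],None,fx=3.3,fy=3.3,interpolation=cv2.INTER_CUBIC))
R2=rot(76.4,8); 
print('to -225'); plan(p,R,u2w(-230,0,122),R2,3)
E
```

```text
[ 0.4392 -0.191   0.1209] [-97.56  -0.13  76.6 ] [ 63.5  -2.7 -40.8 118.8  -3.8  55.9 101.1] [-1.3 -0.3 -0.9] [-0.6  0.8  1.3] 0.0004764264811434704 17.15
grasp now in stand [-273.3 -363.3  139.7]
to -225
[-0.6, 1.2, -12.2] [-0.15, 0.06, 0.05]
[-0.6, 1.3, -12.2] [-0.15, 0.06, 0.05]
[-0.6, 1.3, -12.2] [-0.15, 0.06, 0.05]
```

View pics/rs.png

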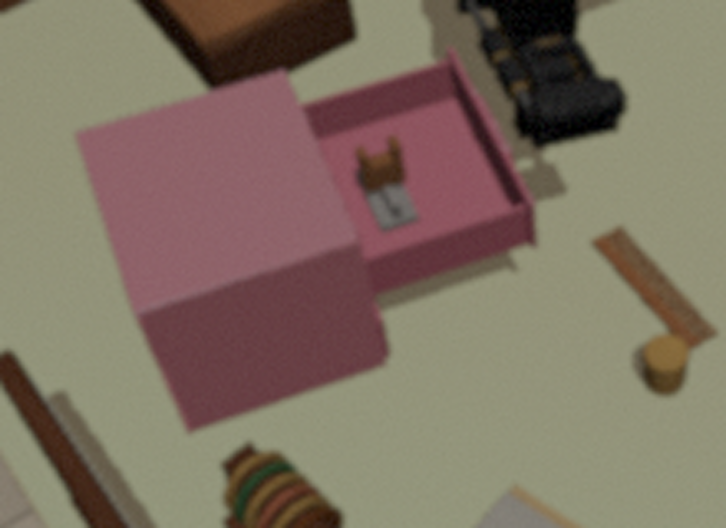

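>>> carry_out(
  targets=[
    [[0,1.4,-10],[0,0,0]],
    [[0,1,-7],[0,0,0]],
    [[0,0.7,-5],[0,0,0]],
    [[0,0.7,-5],[0,0,0]],
    [[0,0.7,-5],[0,0,0]],
    [[0,0.8,-6],[0,0,0]],
    [[0,1,-7],[0,0,0]],
    [[0,1.1,-8],[0,0,0]],
    [[0,1.2,-9],[0,0,0]],
    [[0,1.4,-10],[0,0,0]],
    [[0,1.4,-10],[0,0,0]],
    [[0,1.4,-10],[0,0,0]],
  ],
)

```text
time_s: 18.4
tool_pos: [0.5307, -0.2138, 0.1222]
tool_rot: [-97.7, -0.0, 76.5]
force: [-0.8, -1.3, 1.0]
grip_width: 0.0006
```

```bash
python3 st.py; python3 - <<'E'
from hlp import *
p,R,o=cur()
R2=rot(76.4,8); plan(p,R,u2w(-115,0,122),R2,6)
E
```

```text
[ 0.5307 -0.2138  0.1222] [-9.770e+01 -2.000e-02  7.654e+01] [ 58.3  11.2 -42.  107.2   8.3  57.   89.8] [-0.8 -1.3  1. ] [-1.5 -1.   0.4] 0.0006006554046291633 18.4
grasp now in stand [-192.2 -411.3  141. ]
[-0.2, 1.3, -9.5] [-0.05, 0.02, 0.01]
[-0.2, 1.3, -9.5] [-0.05, 0.02, 0.01]
[-0.2, 1.3, -9.5] [-0.05, 0.02, 0.01]
[-0.2, 1.3, -9.5] [-0.05, 0.02, 0.01]
[-0.2, 1.3, -9.5] [-0.05, 0.02, 0.01]
[-0.2, 1.4, -9.5] [-0.05, 0.02, 0.01]
```

>>> carry_out(
  targets=[
    [[0,1.4,-9],[0,0,0]],
    [[0,1.4,-9],[0,0,0]],
    [[0,1.4,-9],[0,0,0]],
    [[0,1.3,-8],[0,0,0]],
    [[0,1.1,-7],[0,0,0]],
    [[0,0.8,-5],[0,0,0]],
    [[0,0,0],[0,0,0]],
  ],
)

```text
time_s: 19.1
tool_pos: [0.577, -0.2244, 0.1213]
tool_rot: [-97.8, -0.1, 76.6]
force: [-0.3, 0.0, -0.6]
grip_width: 0.0005
```

```bash
python3 st.py; python3 - <<'E'
from hlp import *
import cv2
p,R,o=cur()
im=env.read_camera('scene');cv2.imwrite('pics/ts.png',cv2.resize(im[60:220,80:300,::-1],None,fx=3.3,fy=3.3,interpolation=cv2.INTER_CUBIC))
R2=rot(76.4,8); plan(p,R,u2w(-101,0,122),R2,1)
E
```

```text
[ 0.577  -0.2244  0.1213] [-9.776e+01 -5.000e-02  7.657e+01] [ 54.5  17.4 -41.  101.   12.9  58.4  86.1] [-0.3  0.  -0.6] [-0.1  0.5  0.3] 0.0005132143336642099 19.1
grasp now in stand [-150.8 -434.7  140.1]
[-1.7, 2.5, -23.7] [-0.24, 0.16, 0.08]
```

View pics/ts.png

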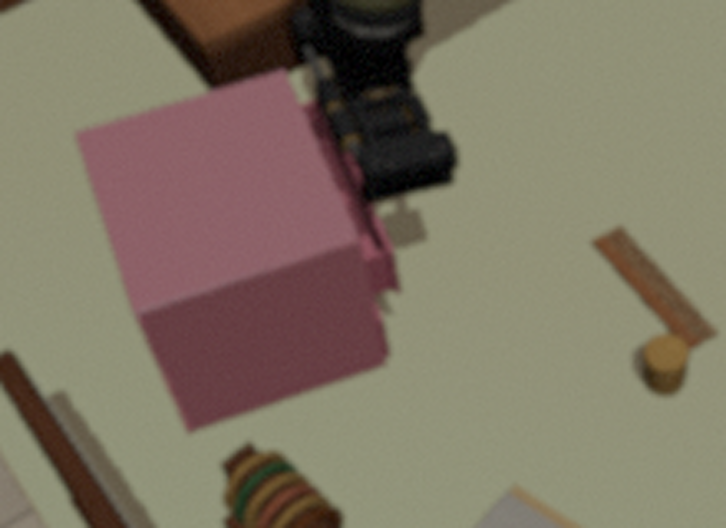

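>>> carry_out(
  targets=[
    [[0,0.8,-5],[0,0,0]],
    [[0,0.8,-5],[0,0,0]],
    [[0,0.6,-4],[0,0,0]],
    [[0,0.5,-3],[0,0,0]],
    [[0,0,0],[0,0,0]],
  ],
)

```text
time_s: 19.65
tool_pos: [0.5934, -0.2287, 0.1209]
tool_rot: [-97.7, -0.0, 76.6]
force: [-0.5, -0.3, 0.2]
grip_width: 0.0001
```

>>> carry_out(
  targets=[
    [[0,0.4,-3],[0,0,0]],
    [[0,0.4,-3],[0,0,0]],
    [[0,0,0],[0,0,0]],
  ],
)

```text
time_s: 19.95
tool_pos: [0.597, -0.2296, 0.1204]
tool_rot: [-97.4, 0.0, 76.5]
force: [-6.5, 1.5, 3.4]
grip_width: 0.0007
```

```bash
python3 st.py; python3 - <<'E'
from hlp import *
import cv2
p,R,o=cur()
im=env.read_camera('scene');cv2.imwrite('pics/us.png',cv2.resize(im[60:220,80:300,::-1],None,fx=3.3,fy=3.3,interpolation=cv2.INTER_CUBIC))
c,d=np.cos(u[2]),np.sin(u[2]); v=(p-[u[0],u[1],0])*1000; print('tcp unit',c*v[0]+d*v[1],-d*v[0]+c*v[1])
E
```

```text
[ 0.597  -0.2296  0.1204] [-97.44   0.    76.54] [ 52.6  20.2 -40.3  97.9  14.8  59.6  84.7] [-6.5  1.5  3.4] [-0.1 -4.2  6.2] 0.0007178429625559787 19.95
grasp now in stand [-133.  -445.5  139.3]
tcp unit -104.22940111272007 1.2356664976247629
```

View pics/us.png

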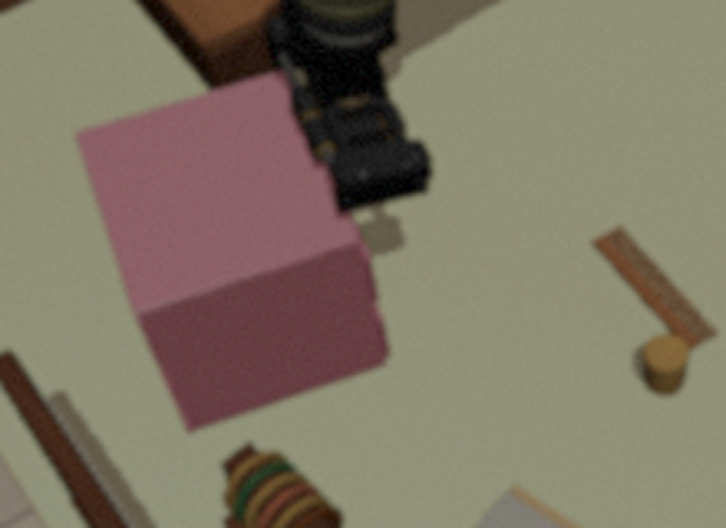

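>>> carry_out(
  targets=[
    [[0,0.3,-2],[0,0,0]],
    [[0,0,0],[0,0,0]],
    [[0,0,0],[0,0,0]],
  ],
)

```text
time_s: 20.3
tool_pos: [0.5972, -0.2297, 0.1202]
tool_rot: [-97.2, 0.0, 76.5]
force: [-11.8, 2.9, 8.2]
grip_width: 0.0006
```

>>> carry_out(
  targets=[
    [[0,0,5],[0,0,0]],
    [[0,-1,15],[0,0,0]],
    [[0,-5,25],[0,0,0]],
    [[0,-20,25],[0,0,0]],
    [[0,-30,10],[0,0,0]],
    [[0,-30,0],[0,0,0]],
    [[0,0,0],[0,0,0]],
  ],
)

```text
time_s: 21.0
tool_pos: [0.5148, -0.2106, 0.2001]
tool_rot: [-98.2, 0.2, 76.5]
force: [1.2, -0.5, -0.7]
grip_width: 0.0003
```

```bash
python3 st.py; python3 - <<'E'
from wp import *
import cv2
p,R,o=cur()
im=env.read_camera('wrist');cv2.imwrite('pics/vw.png',im[:,:,::-1])
im=env.read_camera('scene');cv2.imwrite('pics/vs.png',im[:,:,::-1])
im=env.read_camera('top');cv2.imwrite('pics/vt.png',im[:,:,::-1])
for q in ((-90,100,175),(-90,-100,175),(-91,98,147),(-91,-98,147),(-91,98,89),(-101,98,147)): print(q,wproj(u2w(*q),p,R).round(1))
E
```

```text
[ 0.5148 -0.2106  0.2001] [-98.2    0.2   76.52] [ 61.8   3.8 -43.1 104.3   2.3  64.7  94.7] [ 1.2 -0.5 -0.7] [-0.3  0.9 -1.2] 0.0003262360084954584 21.0
grasp now in stand [-206.5 -403.5  218.9]
(-90, 100, 175) [3.865e+02 3.371e+02 2.000e-01]
(-90, -100, 175) [1.137e+02 3.362e+02 2.000e-01]
(-91, 98, 147) [3.716e+02 3.074e+02 3.000e-01]
(-91, -98, 147) [1.288e+02 3.066e+02 3.000e-01]
(-91, 98, 89) [3.522e+02 2.623e+02 3.000e-01]
(-101, 98, 147) [3.737e+02 2.980e+02 3.000e-01]
```

View pics/vw.png

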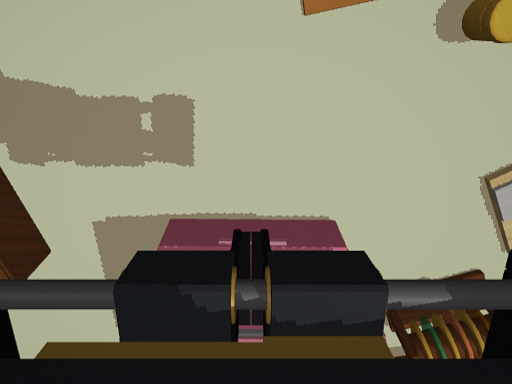

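View pics/vs.png

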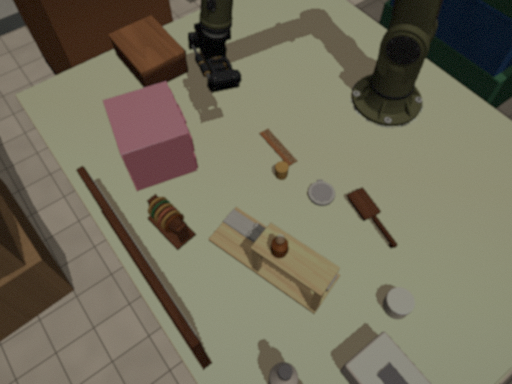

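View pics/vt.png

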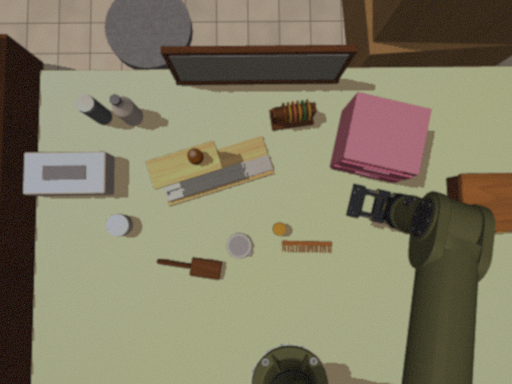

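```bash
python3 - <<'E'
from fit import *
_,u=pickle.load(open('fit.pkl','rb'))
im=cv2.imread('pics/vt.png')[85:190,320:440]; cv2.imwrite('pics/w.png',cv2.resize(im,None,fx=5,fy=5,interpolation=cv2.INTER_CUBIC))
for q in ((-90,100,175),(-91,98,147),(-91,98,89),(-101,98,147),(-90,100,0),(-90,-100,175),(-91,-98,147),(-101,-98,147),(-90,-100,0)):
    print(q,((proj('top',place(np.array([q])/1000.,u))-[320,85])*5).round(0))
E
```

```text
(-90, 100, 175) [[117. 367.]]
(-91, 98, 147) [[107. 378.]]
(-91, 98, 89) [[ 82. 395.]]
(-101, 98, 147) [[103. 396.]]
(-90, 100, 0) [[ 45. 414.]]
(-90, -100, 175) [[494. 452.]]
(-91, -98, 147) [[466. 460.]]
(-101, -98, 147) [[462. 478.]]
(-90, -100, 0) [[365. 487.]]
```

View pics/w.png

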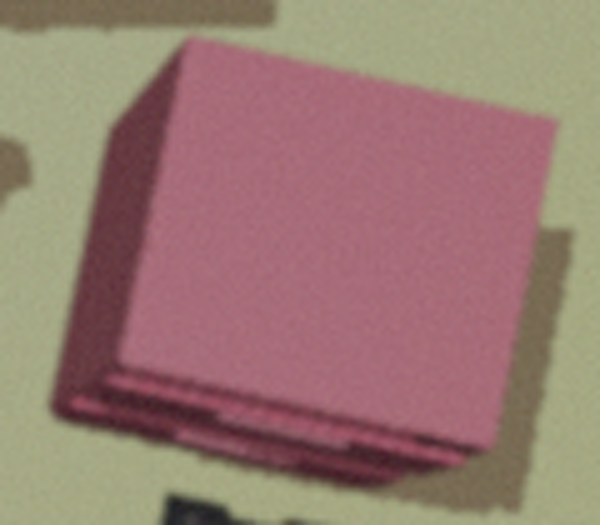

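```bash
python3 -c "
from cell import env
print(env.sign_off(), env.get_obs()['time_s'])"
```

```text
the job is handed in; nothing more can be done
the job is handed in; nothing more can be done
```

The brush rest is standing in the top drawer of the pink unit, the drawer is shut, and I handed the job in at about 21 s of the 54 s allowed. The sign-off gives no verdict.

**What I did:** I slid the rest out to about 160 mm past the stand's origin, still on the landing, with the fin held at its 14 mm width. I then lifted it and lowered it into the drawer until I felt the floor, let go, backed off and pushed the drawer front to its stop.

**Last checks:**
- **Drawer:** pushing 2 mm further only raised the force to about 12 N and the fingers did not move. The top and scene pictures show the drawer front flush.
- **Rest:** the pictures taken after I let go and before pushing show it upright. It cannot be seen in the shut drawer, so I could not check it again there.
- **Other things:** judged by eye in the final scene and top pictures, the vial, pot, compact, jar, brush, comb and roller look unmoved.
- **Robot:** the gripper was clear of everything when I handed in.

**What went less smoothly:**
- With the gripper leaning back 38 degrees, one joint came within 1 degree of its limit, so I let go partway along the track and gripped again at 35 degrees.
- During that regrip the fingers touched something below with 8 to 9 N, which stopped once I raised them about 3 mm.
- The two cameras disagreed by about 3 mm on the stand and 5 mm on the unit.

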